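# Release the dark truffles from the tilt-gate dispenser

## Robot

A 6-joint arm with a two-finger parallel gripper is mounted at the origin on the work surface. World frame = base frame: x ahead of the robot, y to its left, z up, the work surface at z = 0. Lengths are in m, angles in rad, forces in N, time in s.
With the tool pointing down it reaches from about 0.375 to 0.925 m from the base axis. Payload 5.7 kg.
Tool frame: the origin (TCP) lies between the finger pads; the fingertips stand 22 mm ahead of it and the grasp point (between the pads) lies 3 mm ahead of it; z points along the fingers, y is the line along which they close (so a half turn about z gives the same grasp; the last joint's range is limited). The gripper opens to 85 mm and grips with 20 to 120 N. Pads are 22 mm wide; open, the fingers measure 114 mm over their backs; the gripper's body (76 mm by 85 mm) begins 54 mm behind the grasp point. The pads swing forward as they close: fully open they stand 13 mm farther back than shut.
Start: joints at [1.054, 0.359, 1.51, -0, 1.272, -0.115], TCP at [0.235, 0.552, 0.253] pointing down, gripper open.
Joint ranges: [-2.97, 2.97], [-1.01, 2.36], [0.21, 2.38], [-0.96, 4.11], [0.2, 2.71], [-2.98, 2.98]. Speed limits (rad/s): [2.39, 2.39, 3.14, 3.14, 3.14, 3.14].

## Interface

Orientations are given as a unit quaternion [w, x, y, z].
In Python, from plant import manip gives the robot as it stands. The module is installed in compiled form; this text tells all that it offers.
- The arm moves only by the tool play_rows, never from a script. Its argument "moves" is text: rows parted by semicolons, each of 7 numbers parted by spaces: the shift along the tool's x, y, z in mm, then the turn, a rotation vector about the tool's x, y, z in rad, then the gripper's target within -1 to 1 (shut at 1, half-way at 0, fully open at -1). A call has exactly 5 rows; each row is the pose to reach, as a shift and turn from the pose commanded when the call began, along the tool's axes at that moment; what a row does not reach only later rows make up. A row lasts 1/10 s, in which the tool goes at most 50 mm and 8.59 degrees, less where a joint would pass 70% of its speed; a pose out of reach is approached as far as the arm can. A call with a gripper value outside its range is refused whole. The fingers move at their own pace and stop on an object; "grip_force" is the grip in N (left out, the last holds). Time passes only in rows, so rows that repeat a pose let the fingers close, or fill a call up. It gives the time, the measured TCP pose, the force, the opening and the grip force at its end, in the units of the state.
- manip.observe(): the state, without advancing time (a new reading comes with each control period).
- manip.get_image(name): name is "scene" or "top"; returns the picture (400x640x3 uint8, red, green, blue); there is no depth.
- manip.camera_info(name): a dict with "fx", "fy", "cx", "cy" (pixels), "origin" and "attitude" of the camera in the world. Camera axes: x right, y up, looking along -z (the intrinsics and any distortion apply to the point x, -y, -z); pixel columns grow to the right and rows downward; lengths in m; the calibration is good to about 2 mm. A picture is of the moment at which its call begins. camera_info takes no time and is no camera call.
- manip.finish_job(): hands the job in; it is judged then, once.
Trained networks look in the newest picture that a camera, given by its name, has taken for a name from the list of things; names that differ only in an ending like _2 or _b are one class to them, and where a whole thing is asked for, a point or a joint stands for the part that bears it (a point fixed in the world has none). Each returns a list of dicts, best first, with "conf" (0 to 1); they miss things now and then, are a little off and sometimes report something else, mostly with a low value. They report only what shows in the picture. A call takes as long as a camera call. They do not tell look-alikes from the thing itself.
- manip.recognise(camera, target): "bbox" ([left, top, right, bottom] in pixels, round what is visible of it).
- manip.trace(camera, target): "pixels" (400x640 bool, what is visible of it) and "bbox" ([left, top, right, bottom] in pixels, round what is visible of it).
The state is a dict: "time_s": time; "joint_positions": joint angles; "joint_vel": joint speeds; "joint_torque": joint torques, N m; "tcp_pos": TCP position; "orientation": TCP orientation; "force": force on the tool from outside, world axes, zero at the start; "moment": the same for the moment, N m; "finger_gap": finger opening in m; "gripper_force": force on a finger pad.
Only numpy, scipy, OpenCV 4.12 (cv2) and the standard library are available. Lean on these libraries where they do the work, as an engineer would, in place of code of your own. Each camera call takes 0.05 s, during which the arm holds its last target. There are 200 camera calls.

## Task

Press down the red paddle of the dispenser that holds the dark chocolate truffles, so that the other end of its rocking lever lifts the yellow gate, and keep it down until all three dark truffles have rolled into the catch tray; then let the lever come back up so that the gate is shut again. Use the fingertips, on the paddle: do not touch the truffles or the gates, keep the white truffles shut in behind their gate, and leave the rings, cup and jar where they stand.

Things in the scene. Friction and masses are not known exactly. Their poses are not given: they have to be found in the camera images.
- dark_dispenser: Fixed dispenser with three dark truffles; may stand left or right. Origin: on the table under gate and chute centre line; x down the chute, away from the robot; z up. Pale blue open chute, 36 mm wide, x=-135 mm to a catch tray (90 wide, x=50 to 160 mm). Floor 55 mm up at the gate, falling 0.14 rad along +x; walls 26 mm. Grey base 8 mm thick, y=-112 to 40, x=-140 to 160 mm.
- dark_lever (a joint): Angle of the rocking lever along the dispenser's y (pivot at y=-95, 105 mm up, between posts 116 mm high), rad: 0 = level, gate shut; grows to 0.42 (stop) as the red paddle goes down and the gate rises. Truffles pass from about 0.3 on. A spring returns it to 0 when let go; pressing takes about 4 N at first, 7 N at the stop.
- dark_paddle (a point): Centre of the top face of that lever's red paddle, 52 mm (dispenser x) by 46 mm (dispenser y), 8 mm thick; at rest level and 115 mm above the table, at dispenser x=0, y=-185 mm, 90 mm from the pivot. It goes down about 37 mm to the stop, tilting with the lever.
- white_dispenser: Fixed dispenser with three white truffles; may stand left or right. Origin: on the table under gate and chute centre line; x down the chute, away from the robot; z up. Pale blue open chute, 36 mm wide, x=-135 mm to a catch tray (90 wide, x=50 to 160 mm). Floor 55 mm up at the gate, falling 0.14 rad along +x; walls 26 mm. Grey base 8 mm thick, y=-112 to 40, x=-140 to 160 mm.
- white_lever (a joint): Angle of the rocking lever along the dispenser's y (pivot at y=-95, 105 mm up, between posts 116 mm high), rad: 0 = level, gate shut; grows to 0.42 (stop) as the red paddle goes down and the gate rises. Truffles pass from about 0.3 on. A spring returns it to 0 when let go; pressing takes about 4 N at first, 7 N at the stop.
- white_paddle (a point): Centre of the top face of that lever's red paddle, 52 mm (dispenser x) by 46 mm (dispenser y), 8 mm thick; at rest level and 115 mm above the table, at dispenser x=0, y=-185 mm, 90 mm from the pivot. It goes down about 37 mm to the stop, tilting with the lever.
- dark1_center (a point): Centre of a dark brown chocolate truffle, a hard ball 30 mm across, 14 to 28 g, loose. At the start in the dark dispenser's chute, number 1 of the row behind the gate (1 rests against it); with the gate up it rolls by itself into the catch tray in about a second.
- dark2_center (a point): Centre of a dark brown chocolate truffle, a hard ball 30 mm across, 14 to 28 g, loose. At the start in the dark dispenser's chute, number 2 of the row behind the gate (1 rests against it); with the gate up it rolls by itself into the catch tray in about a second.
- dark3_center (a point): Centre of a dark brown chocolate truffle, a hard ball 30 mm across, 14 to 28 g, loose. At the start in the dark dispenser's chute, number 3 of the row behind the gate (1 rests against it); with the gate up it rolls by itself into the catch tray in about a second.
- dark_gate (a point): Yellow gate plate, 44 mm wide, 4 mm thick, across the chute at dispenser x=0, on the lever's end opposite the paddle, 95 mm from the pivot. This point: at lever height; the plate's lower edge is 44 mm below, 6 mm above the chute's floor when shut.
- white1_center (a point): Centre of a cream white chocolate truffle, a hard ball 30 mm across, 14 to 28 g, loose. At the start in the white dispenser's chute, number 1 of the row behind the gate (1 rests against it); with the gate up it rolls by itself into the catch tray in about a second.
- white2_center (a point): Centre of a cream white chocolate truffle, a hard ball 30 mm across, 14 to 28 g, loose. At the start in the white dispenser's chute, number 2 of the row behind the gate (1 rests against it); with the gate up it rolls by itself into the catch tray in about a second.
- white3_center (a point): Centre of a cream white chocolate truffle, a hard ball 30 mm across, 14 to 28 g, loose. At the start in the white dispenser's chute, number 3 of the row behind the gate (1 rests against it); with the gate up it rolls by itself into the catch tray in about a second.
- white_gate (a point): Yellow gate plate, 44 mm wide, 4 mm thick, across the chute at dispenser x=0, on the lever's end opposite the paddle, 95 mm from the pivot. This point: at lever height; the plate's lower edge is 44 mm below, 6 mm above the chute's floor when shut.
- ring_a: Bystander: loose steel pastry ring, 64 mm across, 35 mm high, stands on the table about 100 mm nearer the robot than the dark dispenser's paddle. Origin: centre of the underside.
- cup: Bystander: loose white cup, 60 mm across, 60 mm high, about 100 mm beyond the dark dispenser's paddle. Origin: centre of the underside.
- ring_b: Bystander: loose steel pastry ring, 60 mm across, 35 mm high, about 100 mm nearer the robot than the white dispenser's paddle. Origin: centre of the underside.
- jar: Bystander: loose amber jar with a white cap, 56 mm across, 60 mm high, about 100 mm beyond the white dispenser's paddle. Origin: centre of the underside.
- dark1: The truffle whose centre is dark1_center; its own axes turn as it rolls.
- dark2: The truffle whose centre is dark2_center; its own axes turn as it rolls.
- dark3: The truffle whose centre is dark3_center; its own axes turn as it rolls.
- white1: The truffle whose centre is white1_center; its own axes turn as it rolls.
- white2: The truffle whose centre is white2_center; its own axes turn as it rolls.
- white3: The truffle whose centre is white3_center; its own axes turn as it rolls.
Things that resemble listed ones, but are neither listed nor needed, are in the scene too. What is shaped like the white3 but pink or purple is not meant.

How it is judged:
By the outcome, as a careful person would: the job done as asked, in the order asked, and still so for the second after the job is handed in, with the robot touching nothing.
It also fails if it takes over 40 s, if anything falls off the work surface, if the arm or the gripper's body presses on something with over 40 N, if the wrist force passes 120 N, or if a joint passes its speed limit or range.

## Working session

There is one attempt and no reset: what is moved stays moved. The work goes in short steps, Python scripts to look and compute and a tool call to move; the robot and the scene stay as the last step left them, time stands still between calls to the robot, and variables do not carry over. Pictures are saved under pics/ and viewed, at most 10 in all, crops included, and the job is handed in when it is done.

Besides the shell and the picture viewer there is one more tool, called as name(argument=value, ...) on one line, values as JSON. play_rows: Moves the arm, as the interface text tells. Its arguments: {"type":"object","properties":{"moves":{"type":"string"},"grip_force":{"type":"number"}},"required":["moves"]}

```bash
mkdir -p pics
python3 - <<'E'
from plant import manip
import cv2
for n in("scene","top"):
    cv2.imwrite(f"pics/{n}0.png",manip.get_image(n)[:,:,::-1]); print(n,manip.camera_info(n))
s=manip.observe();print(s["time_s"],s["tcp_pos"],s["orientation"],s["finger_gap"],s["force"])
E
```

```text
scene {'fx': 365.1895336133432, 'fy': 365.1895336133432, 'cx': 315.28940569254587, 'cy': 201.51614593833347, 'origin': array([ 1.00322017, -0.30446192,  0.78554836]), 'attitude': array([0.84579873, 0.31002483, 0.14627489, 0.40879428])}
top {'fx': 452.99897452343436, 'fy': 452.99897452343436, 'cx': 315.25387914454865, 'cy': 206.52631426737, 'origin': array([0.40263553, 0.03868829, 0.97870649]), 'attitude': array([-0.69651442, -0.06658726,  0.04847418,  0.71280015])}
0.1 [0.23436956 0.55171261 0.2525178 ] [-2.57400110e-04  1.99536851e-01  9.79889961e-01 -8.01458484e-04] 0.08596466692686944 [ 0.67567718 -0.22170386 -1.03193159]
```

View pics/scene0.png

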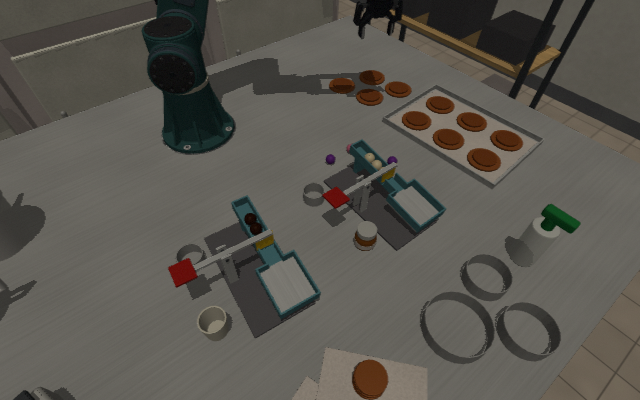

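View pics/top0.png

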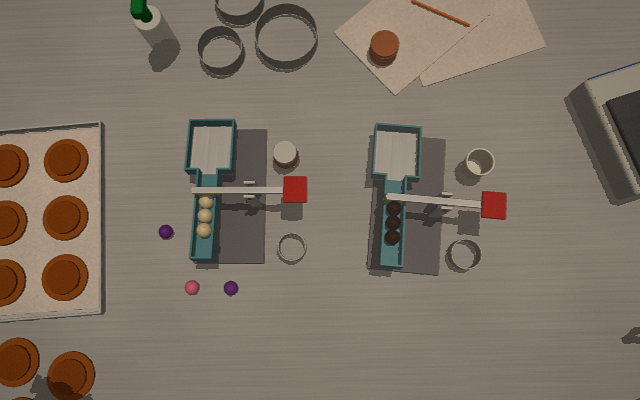

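The top view shows the dark truffles in the right-hand chute at (393,208–237) with their paddle at (494,205). The cream ones are in the left chute at (205,202–230), with their paddle at (295,189). The pink and purple balls lie loose nearby. So the dark paddle is the right-hand one; next I'll measure it and confirm with a crop.

```bash
cat > h.py <<'E'
from plant import manip
import cv2, numpy as np
from scipy.spatial.transform import Rotation as R
def ray(cam,u,v,z):
    c=manip.camera_info(cam); w,x,y,q=c["attitude"]
    d=R.from_quat([x,y,q,w]).apply([(u-c["cx"])/c["fx"],-(v-c["cy"])/c["fy"],-1])
    o=np.array(c["origin"]); return o+d*(z-o[2])/d[2]
def red(cam,im):
    """centroids of red blobs"""
    r,g,b=[im[:,:,i].astype(int) for i in range(3)]
    m=((r>110)&(g<50)&(b<50)).astype(np.uint8)
    n,l,st,ce=cv2.connectedComponentsWithStats(m)
    return [(ce[i],st[i]) for i in range(1,n) if st[i][4]>100]
E
python3 - <<'E'
from h import *
for cam in("top","scene"):
    im=manip.get_image(cam)
    for c,s in red(cam,im): print(cam,"red",c.round(1),s,ray(cam,*c,.115).round(4))
    if cam=="top":
        for t in("dark1_center","ring_a","cup","dark_gate"):
            for d in manip.recognise(cam,t)[:4]:
                b=d["bbox"];print(t,round(d["conf"],2),np.round(b),ray(cam,(b[0]+b[2])/2,(b[1]+b[3])/2,{"dark1_center":.075,"ring_a":.03,"cup":.05,"dark_gate":.11}[t]).round(3))
        cv2.imwrite("pics/crop1.png",cv2.resize(im[100:290,350:530,::-1],None,fx=3,fy=3,interpolation=cv2.INTER_CUBIC))
E
```

```text
top red [294.5 189. ] [284 177  22  25 550] [0.5805 0.0991 0.115 ]
top red [493.6 204.6] [482 191  24  28 592] [ 0.5399 -0.2819  0.115 ]
dark1_center 0.57 [390. 203. 401. 214.] [ 0.543 -0.101  0.075]
ring_a 0.9 [448. 243. 479. 267.] [ 0.45  -0.243  0.03 ]
ring_a 0.63 [278. 232. 309. 263.] [0.473 0.109 0.03 ]
cup 0.77 [460. 152. 496. 177.] [ 0.636 -0.281  0.05 ]
dark_gate 0.63 [384. 192. 506. 220.] [ 0.54  -0.191  0.11 ]
dark_gate 0.52 [386. 231. 398. 249.] [ 0.477 -0.087  0.11 ]
```

View pics/crop1.png

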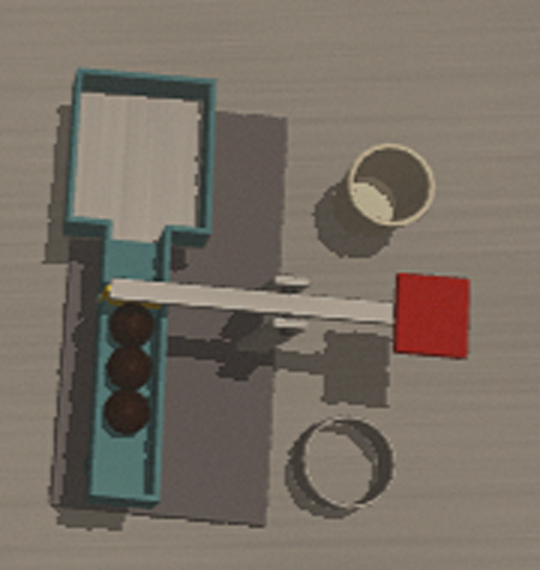

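The crop confirms it: dark truffles, with their lever running to the red paddle at pixel (494,205), world (0.540, −0.282). Its 24×28 px size fits 46×52 mm at z = 0.115. The cup and ring_a stand about 100 mm either side of it.

```bash
cat >> h.py <<'E'
def go(p,yaw):
    s=manip.observe();w,x,y,z=s["orientation"];r=R.from_quat([x,y,z,w])
    c,n=np.cos(yaw),np.sin(yaw)   # tool y along (c,n,0), z down
    t=R.from_matrix(np.array([[-n,c,0],[c,n,0],[0,0,-1]]).T)
    print("t",s["time_s"],"tcp",s["tcp_pos"].round(4),"shift mm",(r.inv().apply(np.array(p)-s["tcp_pos"])*1000).round(1),"rot",(r.inv()*t).as_rotvec().round(3),"F",s["force"].round(1),"gap",s["finger_gap"])
E
python3 - <<'E'
from h import *
g=ray("top",388,197,.115);p=ray("top",493.6,204.6,.115);v=g-p
print(g,np.linalg.norm(v)); yaw=np.arctan2(v[1],v[0])-np.pi/2;print("disp yaw",yaw)
go([.540,-.282,.253],yaw)
E
```

```text
[ 0.55994819 -0.08146594  0.115     ] 0.20145544317735098
disp yaw -0.09942974755350908
t 0.4 tcp [0.2346 0.5521 0.2532] shift mm [-6.073e+02 -6.483e+02  3.000e-01] rot [-0.     0.     1.268] F [ 0.2 -0.2 -0.1] gap 0.08541383163742376
```

play_rows(moves="-28 -30 0 0 0 0.07 1; -56 -60 0 0 0 0.14 1; -84 -90 0 0 0 0.21 1; -112 -120 0 0 0 0.28 1; -140 -150 0 0 0 0.35 1")

```text
time_s: 0.9
tcp_pos: [0.3051, 0.358, 0.2534]
orientation: [0.0, 0.368, 0.93, 0.0]
force: [0.4, -0.6, 1.1]
finger_gap: 0.0119
gripper_force: 0.0
```

```bash
python3 -c "
from h import *
go([.540,-.282,.253],-.1)"
```

```text
t 0.9 tcp [0.3051 0.358  0.2534] shift mm [-6.094e+02 -3.056e+02  4.000e-01] rot [0.    0.    0.917] F [ 0.4 -0.6  1.1] gap 0.011918885326716531
```

play_rows(moves="-40 -20 0 0 0 0.08 1; -80 -40 0 0 0 0.16 1; -120 -60 0 0 0 0.24 1; -160 -80 0 0 0 0.32 1; -200 -100 0 0 0 0.4 1")

```text
time_s: 1.4
tcp_pos: [0.383, 0.1481, 0.2536]
orientation: [0.0, 0.546, 0.838, 0.0]
force: [1.4, 0.2, 0.7]
finger_gap: 0.0002
gripper_force: 0.0
```

```bash
python3 -c "
from h import *
go([.540,-.282,.253],-.1)"
```

```text
t 1.4 tcp [0.383  0.1481 0.2536] shift mm [-456.8  -30.2    0.7] rot [0.001 0.    0.516] F [1.4 0.2 0.7] gap 0.00016824202665650866
```

play_rows(moves="-45 -3 0 0 0 0.08 1; -90 -6 0 0 0 0.16 1; -135 -9 0 0 0 0.24 1; -180 -12 0 0 0 0.32 1; -225 -15 0 0 0 0.4 1")

```text
time_s: 1.9
tcp_pos: [0.4609, -0.0639, 0.2536]
orientation: [0.0, 0.702, 0.713, 0.0]
force: [0.8, 0.3, 0.2]
finger_gap: 0.0003
gripper_force: 0.0
```

```bash
python3 -c "
from h import *
go([.540,-.282,.253],-.1)"
```

```text
t 1.9 tcp [ 0.4609 -0.0639  0.2536] shift mm [-219.3   75.8    0.7] rot [0.001 0.    0.115] F [0.8 0.3 0.2] gap 0.00026362333673639234
```

play_rows(moves="-45 16 0 0 0 0.04 1; -90 32 0 0 0 0.08 1; -135 48 0 0 0 0.11 1; -180 64 20 0 0 0.11 1; -215 75 40 0 0 0.11 1")

```text
time_s: 2.4
tcp_pos: [0.5411, -0.2787, 0.2137]
orientation: [0.002, 0.739, 0.674, 0.0]
force: [0.2, 0.0, 0.8]
finger_gap: 0.0
gripper_force: 0.0
```

Run:
```python
from h import *
for c in("top","scene"):
    im=manip.get_image(c)
    if c=="scene": cv2.imwrite("pics/s2.png",cv2.resize(im[130:350,100:400,::-1],None,fx=2.6,fy=2.6))
    for d in manip.trace(c,"dark_paddle")[:2]: 
        print(c,d["conf"],d["bbox"])
    b,g,r=cv2.split(im[:,:,::-1].astype(int)); m=((r>90)&(r>3*g)&(r>3*b)).astype(np.uint8)
    n,l,st,ce=cv2.connectedComponentsWithStats(m)
    for i in range(1,n):
        if st[i][4]>60: print("red",st[i],ce[i].round(1),ray(c,*ce[i],.115).round(4))
go([.540,-.282,.150],-.1)
```

```text
top 0.95 [381.5, 195.0, 505.1, 219.9]
red [284 177  22  25 550] [294.5 189. ] [0.5805 0.0991 0.115 ]
red [488 192  18  27 354] [496.9 204.5] [ 0.5399 -0.2883  0.115 ]
scene 0.85 [170.9, 232.2, 272.0, 285.6]
red [323 187  26  20 293] [335.6 196.6] [0.5826 0.0988 0.115 ]
red [169 264  22  22 286] [178.7 274.3] [ 0.5435 -0.2911  0.115 ]
t 2.6 tcp [ 0.539  -0.2758  0.2123] shift mm [-6.2  1.7 62.3] rot [-0.002 -0.001  0.007] F [-0.1 -0.6 -0.2] gap 2.937653662023437e-05
```

View pics/s2.png

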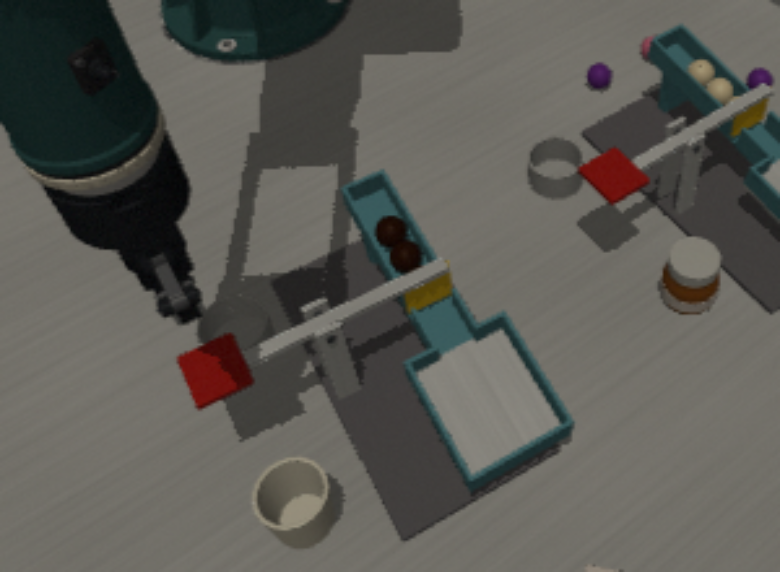

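The gripper, fingers shut, hangs above the dark paddle (crop (216,370)). The gate is shut, the cup and ring are clear. I'll go down to just above the paddle, correcting the few mm of offset.

play_rows(moves="-5 2 15 0 0 0 1; -5 2 30 0 0 0 1; -5 2 45 0 0 0 1; -5 2 60 0 0 0 1; -5 2 67 0 0 0 1")

```text
time_s: 3.1
tcp_pos: [0.5402, -0.2789, 0.1451]
orientation: [-0.001, 0.738, 0.675, -0.0]
force: [-1.3, -0.5, 0.4]
finger_gap: 0.0001
gripper_force: 0.0
```

```bash
python3 -c "
from h import *
go([.540,-.282,.103],-.1)"
```

```text
t 3.1 tcp [ 0.5402 -0.2789  0.1451] shift mm [-3.1  0.1 42.1] rot [-0.002 -0.001  0.01 ] F [-1.3 -0.5  0.4] gap 0.00014257677789590787
```

play_rows(moves="-2 0 8 0 0 0 1; -2 0 16 0 0 0 1; -2 0 24 0 0 0 1; -2 0 32 0 0 0 1; -2 0 38 0 0 0 1")

```text
time_s: 3.6
tcp_pos: [0.5413, -0.2823, 0.1087]
orientation: [0.0, 0.739, 0.674, 0.0]
force: [-0.7, 3.1, 7.8]
finger_gap: 0.0001
gripper_force: 3.2
```

Run:
```python
from h import *
im=manip.get_image("scene");cv2.imwrite("pics/s3.png",cv2.resize(im[130:350,100:400,::-1],None,fx=2.6,fy=2.6))
go([.540,-.282,.103],-.1)
```

```text
t 3.65 tcp [ 0.5413 -0.2823  0.108 ] shift mm [ 0.1 -1.3  5. ] rot [ 0.001 -0.     0.009] F [1.1 1.2 6.7] gap 0.00011038137497017902
```

View pics/s3.png

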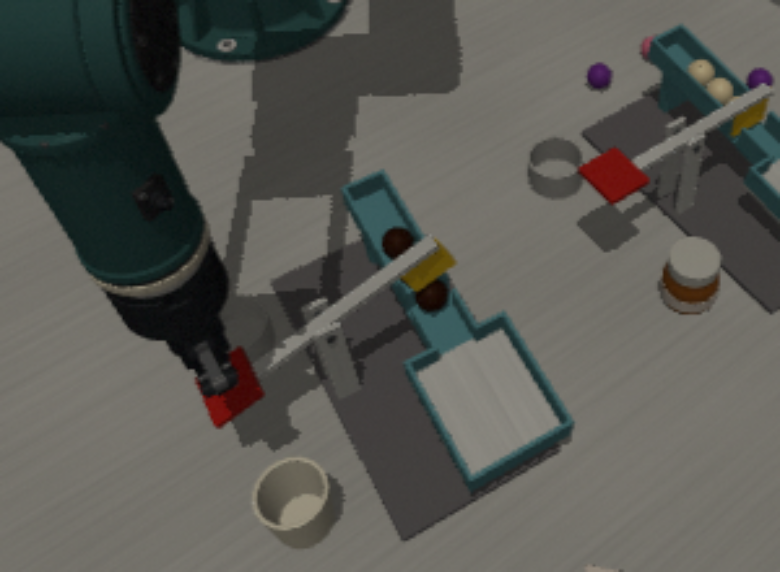

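The paddle is down under about 7 N and the gate is up, and the first truffle has passed it (crop (432,295)). I'll press 2 mm more and hold.

play_rows(moves="0 0 2 0 0 0 1; 0 0 2 0 0 0 1; 0 0 2 0 0 0 1; 0 0 2 0 0 0 1; 0 0 2 0 0 0 1")

```text
time_s: 4.15
tcp_pos: [0.5415, -0.2826, 0.1073]
orientation: [0.001, 0.739, 0.674, 0.0]
force: [-1.4, 1.6, 7.3]
finger_gap: -0.0001
gripper_force: 3.2
```

play_rows(moves="0 0 0 0 0 0 1; 0 0 0 0 0 0 1; 0 0 0 0 0 0 1; 0 0 0 0 0 0 1; 0 0 0 0 0 0 1")

```text
time_s: 4.65
tcp_pos: [0.5415, -0.2826, 0.1074]
orientation: [0.001, 0.739, 0.674, 0.0]
force: [-1.1, 0.9, 7.5]
finger_gap: 0.0003
gripper_force: 3.2
```

play_rows(moves="0 0 0 0 0 0 1; 0 0 0 0 0 0 1; 0 0 0 0 0 0 1; 0 0 0 0 0 0 1; 0 0 0 0 0 0 1")

```text
time_s: 5.15
tcp_pos: [0.5415, -0.2826, 0.1074]
orientation: [0.001, 0.739, 0.674, 0.0]
force: [-1.2, 1.3, 7.2]
finger_gap: -0.0002
gripper_force: 3.2
```

play_rows(moves="0 0 0 0 0 0 1; 0 0 0 0 0 0 1; 0 0 0 0 0 0 1; 0 0 0 0 0 0 1; 0 0 0 0 0 0 1")

```text
time_s: 5.65
tcp_pos: [0.5415, -0.2826, 0.1073]
orientation: [0.001, 0.739, 0.674, 0.0]
force: [-1.3, 1.4, 7.1]
finger_gap: 0.0
gripper_force: 3.2
```

Run:
```python
from h import *
im=manip.get_image("scene");cv2.imwrite("pics/s4.png",cv2.resize(im[130:350,100:400,::-1],None,fx=2.6,fy=2.6))
go([.540,-.282,.2],-.1)
```

```text
t 5.7 tcp [ 0.5415 -0.2826  0.1074] shift mm [  0.4  -1.4 -92.6] rot [0.002 0.    0.009] F [-1.6  2.   7.5] gap 5.120727164054103e-05
```

View pics/s4.png

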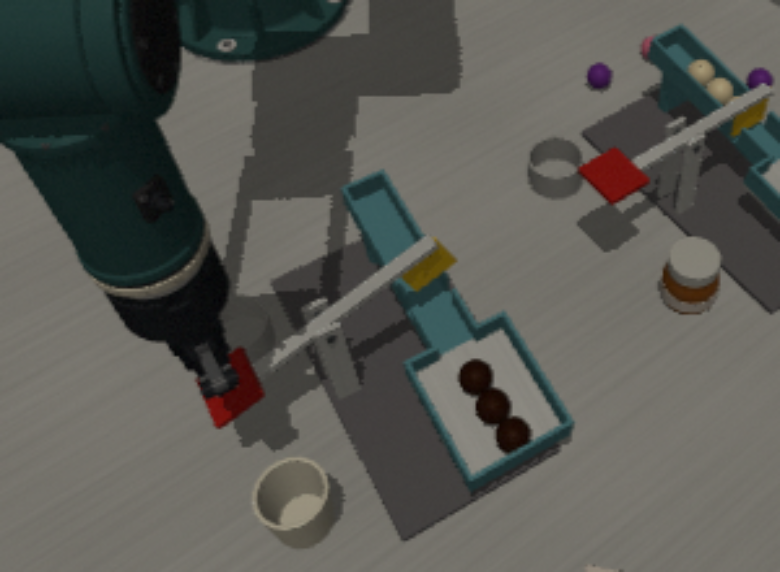

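All three dark truffles are in the tray (crop (475,377), (493,407), (513,434)), so I'll raise the arm.

play_rows(moves="0 0 -8 0 0 0 1; 0 0 -17 0 0 0 1; 0 0 -26 0 0 0 1; 0 0 -36 0 0 0 1; 0 0 -50 0 0 0 1")

```text
time_s: 6.2
tcp_pos: [0.5403, -0.2817, 0.1564]
orientation: [-0.001, 0.739, 0.674, 0.0]
force: [-0.2, 0.0, 0.2]
finger_gap: 0.0004
gripper_force: 0.0
```

play_rows(moves="0 0 -20 0 0 0 1; 0 0 -40 0 0 0 1; 0 0 -60 0 0 0 1; 0 0 -70 0 0 0 1; 0 0 -70 0 0 0 1")

```text
time_s: 6.7
tcp_pos: [0.5417, -0.2827, 0.228]
orientation: [0.001, 0.738, 0.674, 0.0]
force: [-0.4, -0.2, -0.4]
finger_gap: 0.0001
gripper_force: 0.0
```

play_rows(moves="0 0 0 0 0 0 1; 0 0 0 0 0 0 1; 0 0 0 0 0 0 1; 0 0 0 0 0 0 1; 0 0 0 0 0 0 1")

```text
time_s: 7.2
tcp_pos: [0.5407, -0.2825, 0.2258]
orientation: [-0.0, 0.739, 0.674, -0.0]
force: [0.1, 0.2, -0.6]
finger_gap: 0.0001
gripper_force: 0.0
```

Run:
```python
from h import *
im=manip.get_image("scene");cv2.imwrite("pics/s5.png",cv2.resize(im[130:350,100:400,::-1],None,fx=2.6,fy=2.6))
go([.540,-.282,.2],-.1)
```

```text
t 7.25 tcp [ 0.5408 -0.2826  0.226 ] shift mm [ 0.5 -0.8 26. ] rot [-0.001 -0.     0.009] F [ 0.2 -0.3 -0.2] gap -0.00017796718397873764
```

View pics/s5.png

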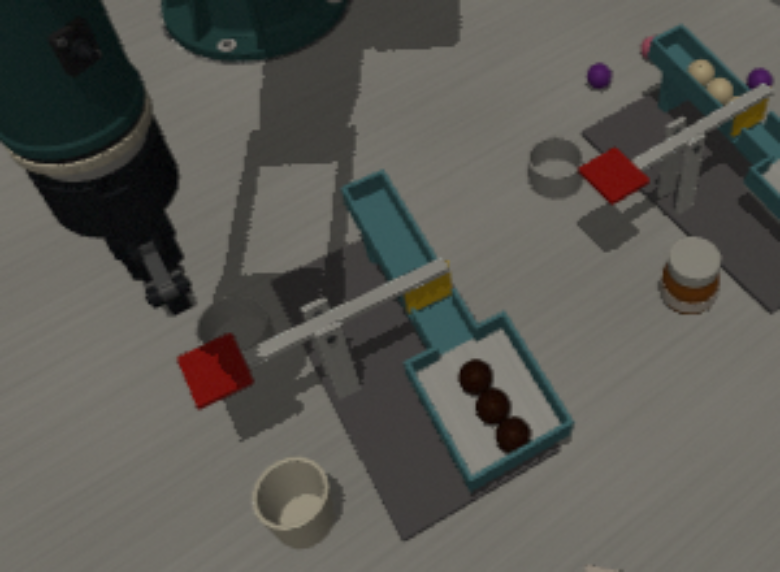

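The lever is level again and the gate shut. The truffles are in the tray, the other things have not moved, and the arm is clear.

```bash
python3 -c "
from plant import manip
print(manip.finish_job())"
```

```text
the job is handed in; nothing more can be done
None
```

The job is handed in at about 7 s: all three dark truffles are in the catch tray, their gate is shut again, the white truffles are still behind theirs, and the rings, cup and jar were not touched.

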